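# Click the amber filter onto the still-life spotlight

## Robot

A 6-joint arm with a two-finger parallel gripper is mounted at the origin on a cart in front of the work surface, level with it; the furniture and walls round the work are solid. World frame = base frame: x ahead of the robot, y to its left, z up, the work surface at z = 0. Lengths are in m, angles in degrees, forces in N, time in s.
With the tool pointing down it reaches from about 0.4 to 0.825 m from the base axis. Payload 7 kg.
Tool frame: the origin (TCP) lies on the centre line of the jaws, within the pads' length; the fingertips stand 19 mm ahead of it and the grasp point (between the pads) is the TCP; z points along the fingers, y is the line along which they close (so a half turn about z gives the same grasp; the last joint's range is limited). The gripper opens to 88 mm and grips with 3 to 60 N. Pads are 19 mm wide; open, the fingers measure 130 mm over their backs; the gripper's body (78 mm by 193 mm) begins 47 mm behind the grasp point.
Start: joints at [90.648, 20.546, 0.682, 0, -70.136, -16.507], TCP at [0.184, 0.649, 0.22] pointing down, gripper open.
Joint ranges: [-176.03, 176.03], [-82.01, 121.73], [-58.28, 71.71], [-173.87, 95.51], [-174.79, -0.11], [-173.66, 173.66]. Speed limits (degrees/s): [136.94, 136.94, 172.46, 180, 180, 180].

## Interface

Orientations are given as [roll, pitch, yaw] about the fixed x, y, z axes, in that order (R = Rz(yaw) Ry(pitch) Rx(roll)).
In Python, from plant import * gives the robot as it stands. The module is installed in compiled form; this text tells all that it offers.
- The arm moves only by the tool play_rows, never from a script. Its argument "deltas" is a list of rows, each a list of 6 numbers: the shift along the world's x, y, z scaled (see below), then the turn, a rotation vector about the world's x, y, z scaled (see below). A call has 1 to 10 rows; each row shifts and turns the commanded pose from where the row before left it; what a row does not reach is not made up. The controller multiplies each number of a shift by 800 mm and each number of a turn by 180 degrees. A row lasts 1/10 s, in which the tool goes at most 50 mm and 8.59 degrees, less where a joint would pass 70% of its speed; a pose out of reach is approached as far as the arm can. A call with a number of a shift or a turn outside -1 to 1 is refused whole. A call with a gripper value outside its range is refused whole. "gripper" is the gripper command: -1 is shut, 1 is fully open, values between are in proportion, set as the call begins (left out, the last holds). The fingers move at their own pace and stop on an object; the grip force is fixed at half the most. Time passes only in rows, so rows that do not move let the fingers close. It gives the time, the measured TCP pose, the force, the opening and the grip force at its end, in the units of the state.
- get_obs(): the state, without advancing time (a new reading comes with each control period).
- snapshot(name): name is "scene" or "top" or "wrist"; returns (picture, depth): 480x640x3 uint8, blue, green, red; 480x640 float32, m along the optical axis (not along the pixel's ray), 0 where there is no reading.
- camera_model(name): a dict with "fx", "fy", "cx", "cy" (pixels), "world_to_cam" (4x4, takes a point from world to camera coordinates). Camera axes: x right, y down, z forward; pixel columns grow to the right and rows downward; lengths in m; the calibration is good to about 2 mm. The wrist camera is an equidistant fisheye: a pixel r from the principal point sees the ray r / f radians off the axis. A picture is of the moment at which its call begins: read the wrist's pose just before it. camera_model takes no time and is no camera call; for the wrist camera it gives the pose at the moment of the call.
- close_job(): hands the job in; it is judged then, once.
The state is a dict: "clock": time; "joint_pos": joint angles; "qvel": joint speeds; "tau": joint torques, N m; "tool_pos": TCP position; "orientation": TCP orientation; "force": force on the tool from outside, world axes, zero at the start; "moment": the same for the moment, N m; "opening": finger opening in m; "gripper_force": force on a finger pad.
Only numpy, scipy, OpenCV 4.12 (cv2) and the standard library are available. Lean on these libraries where they do the work, as an engineer would, in place of code of your own. Each camera call takes 0.05 s, during which the arm holds its last target. There are 200 camera calls.

## Task

The still life is to be painted in warm light: turn the spotlight's filter wheel until the amber filter has clicked into place in front of the lens, and take the hand away. A gentle sideways push on the coloured tabs that stand out of its rim steps it round; do not grip it, do not touch the filter glass, and leave the still life and the other things on the table where they are.

Things in the scene. Friction and masses are not known exactly. Their poses are not given: they have to be found in the camera images.
- lamp: black and grey studio spotlight on a heavy foot that cannot be shifted. Origin: on the table under its yoke; +x along the beam (roughly away from the robot), +y the lamp's left seen from behind. Foot 145 x 120 mm. Head: cylinder 69 mm across along x, axis 72 mm up, from x = -80 to +66 mm. Before it an upright filter wheel on a bracket (at x = 54 to 75 mm, up to 169 mm above the table).
- lens (a point): point on the beam axis in the plane of the wheel, 72 mm above the table, straight below the hub: where the centre of the chosen filter belongs. Axes as the lamp's.
- wheel_hub (a point): centre of the wheel, 130 mm above the table, 80 mm ahead of the lamp's origin; axes as the lamp's, the wheel turns about x. Spoked disc 176 mm across, 8 mm thick, with five round filters and, outside the rim in line with each, a tab of its colour. A sprung roller holds five stops; at each, one filter is on the lens, its tab straight down, and two tabs lean 36 degrees left and right of straight up.
- filter_wheel (a joint): turn of the wheel, rad, no end stops. 0 or any whole turn: amber on the lens. Grows as the wheel's top moves from the lamp's +y side to its -y side (left to right seen from behind). Stops are 1.257 rad apart. Once past half-way to the next stop the wheel runs on to it by itself and stays; a tab pushed sideways near the top needs about 2 to 4 N.
- amber_filter: the amber filter: glass 49 mm in diameter, 5 mm thick, in a black holder on the wheel; origin at its centre, 58 mm from the hub. This is the one wanted on the lens.
- amber_tab (a point): middle of the amber tab, 101 mm from the hub: a paddle that stands 26 mm out of the rim (88 to 114 mm from the hub), 7 mm thick in the turning direction, 16 mm wide along the wheel's axis and centred in the wheel's plane.
- green_filter: the green filter: glass 49 mm in diameter, 5 mm thick, in a black holder on the wheel; origin at its centre, 58 mm from the hub.
- green_tab (a point): middle of the green tab, 101 mm from the hub: a paddle that stands 26 mm out of the rim (88 to 114 mm from the hub), 7 mm thick in the turning direction, 16 mm wide along the wheel's axis and centred in the wheel's plane.
- blue_filter: the blue filter: glass 49 mm in diameter, 5 mm thick, in a black holder on the wheel; origin at its centre, 58 mm from the hub.
- blue_tab (a point): middle of the blue tab, 101 mm from the hub: a paddle that stands 26 mm out of the rim (88 to 114 mm from the hub), 7 mm thick in the turning direction, 16 mm wide along the wheel's axis and centred in the wheel's plane.
- rose_filter: the rose filter: glass 49 mm in diameter, 5 mm thick, in a black holder on the wheel; origin at its centre, 58 mm from the hub.
- rose_tab (a point): middle of the rose tab, 101 mm from the hub: a paddle that stands 26 mm out of the rim (88 to 114 mm from the hub), 7 mm thick in the turning direction, 16 mm wide along the wheel's axis and centred in the wheel's plane.
- white_filter: the frosted white filter: glass 49 mm in diameter, 5 mm thick, in a black holder on the wheel; origin at its centre, 58 mm from the hub.
- white_tab (a point): middle of the white tab, 101 mm from the hub: a paddle that stands 26 mm out of the rim (88 to 114 mm from the hub), 7 mm thick in the turning direction, 16 mm wide along the wheel's axis and centred in the wheel's plane.
- bronze_urn: little bronze urn, 55 mm in diameter, 116 mm high, part of the still life in front of the lamp; leave alone. Origin: centre of its underside.
- pillar_candle: grey burnt-down candle, about 80 mm in diameter, 166 mm high, part of the still life; leave alone. Origin: centre of its underside.
- pigment_jar: stoppered jar of green pigment, 56 mm in diameter, 89 mm high, standing to the right of the lamp; leave alone. Origin: centre of its underside.
- paint_tube: tube of oil colour lying to the left of the lamp, 31 x 109 x 20 mm; leave alone. Origin: middle of its underside.

How it is judged (in metres and radians):
At the end, for the whole second after the job is handed in: The centre of the amber filter is within 4 mm of the beam axis, the wheel is at rest, and the urn, the candle, the jar and the tube are upright as they were and within 15 mm of where they stood (distance between amber_filter and lens below 0.004 m and velocity of joint filter_wheel between -0.05 and 0.05 rad/s and distance of each of bronze_urn, pillar_candle, pigment_jar, paint_tube from where it was at the start of the episode below 0.015 m and angle between each of bronze_urn, pillar_candle, pigment_jar, paint_tube's own z axis and vertical below 0.1 rad); the robot touches nothing.
It fails at once if the wheel or lamp was gripped or pushed hard (more than 25 N) (contact force between the fingers and lamp above 25 N).
It fails at once if a finger touched the glass of a filter (more than 0.5 N) (contact force between the fingers and amber_filter above 0.5 N or contact force between the fingers and green_filter above 0.5 N or contact force between the fingers and blue_filter above 0.5 N or contact force between the fingers and rose_filter above 0.5 N or contact force between the fingers and white_filter above 0.5 N).
It fails at once if the still life or a bystander was moved by more than 15 mm (distance of any of bronze_urn, pillar_candle, pigment_jar, paint_tube from where it was at the start of the episode above 0.015 m).
It also fails if it takes over 42 s, if anything falls off the work surface, if the arm or the gripper's body presses on something with over 40 N, if the wrist force passes 120 N, or if a joint passes its speed limit or range.

## Working session

There is one attempt and no reset: what is moved stays moved. The work goes in short steps, Python scripts to look and compute and a tool call to move; the robot and the scene stay as the last step left them, time stands still between calls to the robot, and variables do not carry over. Pictures are saved under pics/ and viewed, at most 10 in all, crops included, and the job is handed in when it is done.

Besides the shell and the picture viewer there is one more tool, called after "Call:" as a command line: name --pt "numbers of a row" for each row, then --argument value for the rest. play_rows: Moves the arm, as the interface text tells. Its arguments: {"type":"object","properties":{"deltas":{"type":"array","items":{"type":"array","items":{"type":"number","minimum":-1,"maximum":1}}},"gripper":{"type":"number"}},"required":["deltas"]}

```bash
mkdir -p pics
python3 - <<'E'
from plant import *
import cv2,numpy as np
for n in ("scene","top"):
    p,d=snapshot(n); cv2.imwrite(f"pics/{n}0.png",p); np.save(f"{n}0.npy",d)
    m=camera_model(n); np.save(f"{n}_m.npy",m,allow_pickle=True); print(n,m)
o=get_obs(); print(o["clock"],o["tool_pos"],o["orientation"])
E
```

```text
scene {'fx': 482.03434344911994, 'fy': 482.03434344911994, 'cx': 327.2434493091723, 'cy': 236.60916853360487, 'world_to_cam': array([[ 8.31034972e-01, -5.56219631e-01,  7.73377243e-04,
        -5.03323730e-01],
       [-4.27103071e-01, -6.39014366e-01, -6.39721508e-01,
         3.11348431e-01],
       [ 3.56319860e-01,  5.31300634e-01, -7.68606397e-01,
         8.04368176e-01],
       [ 0.00000000e+00,  0.00000000e+00,  0.00000000e+00,
         1.00000000e+00]])}
top {'fx': 498.4789809552931, 'fy': 498.4789809552931, 'cx': 321.45766971136123, 'cy': 244.208383436433, 'world_to_cam': array([[ 0.00409295, -0.99996999, -0.00657809, -0.05722255],
       [-0.98705882, -0.0029854 , -0.16033083,  0.61530235],
       [ 0.16030638,  0.00714918, -0.98704141,  1.00714061],
       [ 0.        ,  0.        ,  0.        ,  1.        ]])}
0.1 [0.18436284 0.64889519 0.21964714] [ 1.79918258e+02 -8.18355834e-03 -1.58615440e+01]
```

View pics/scene0.png

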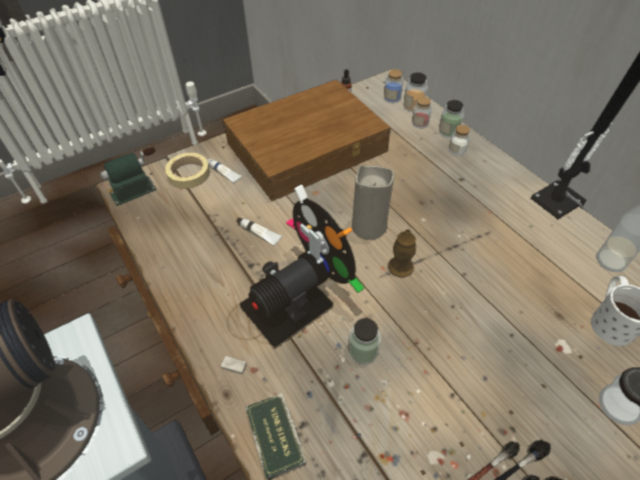

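View pics/top0.png

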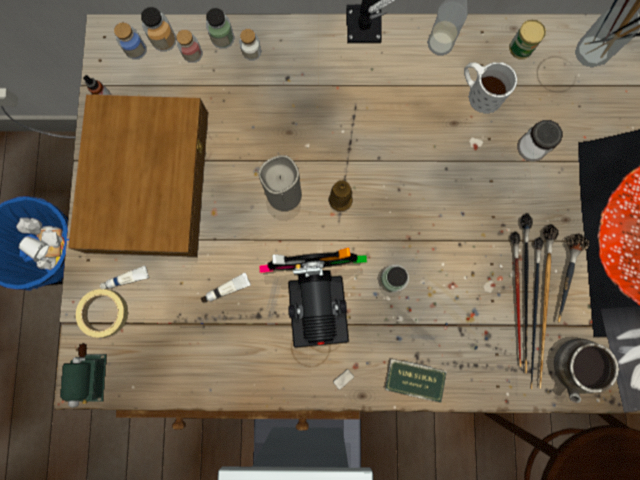

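The lamp's back faces the robot. Seen from behind, white is top-left, amber top-right, green lower right, blue at the bottom and rose left. Amber therefore needs two steps clockwise, pushing the upper-left tab to the right (-y). Next I'll take enlarged crops to measure it.

Run:
```python
import cv2,numpy as np
a=cv2.imread("pics/scene0.png")[175:305,270:380]; b=cv2.imread("pics/top0.png")[235:285,250:380]
a=cv2.resize(a,None,fx=4,fy=4,interpolation=cv2.INTER_CUBIC); b=cv2.resize(b,None,fx=6,fy=6,interpolation=cv2.INTER_CUBIC)
cv2.imwrite("pics/c1.png",a);cv2.imwrite("pics/c2.png",b)
```

```text
(no output)
```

View pics/c1.png

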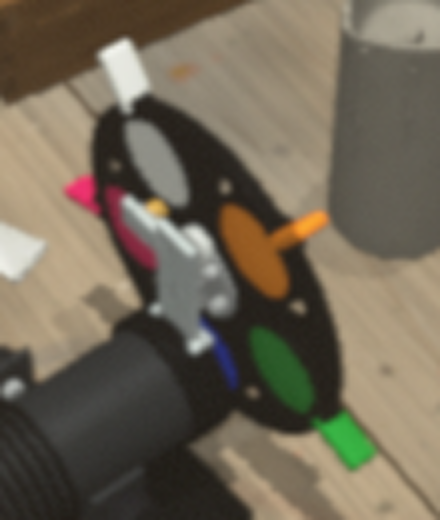

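View pics/c2.png

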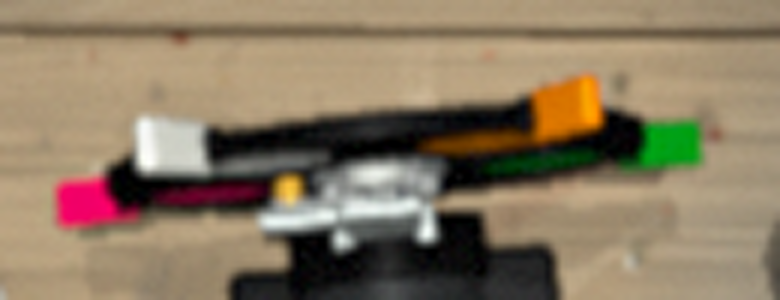

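The scene crop puts white at about (301,194), amber at (345,232), green at (356,285) and rose at (290,223). In the top view they are white (279,259), amber (345,253), green (362,259) and rose (266,268). I'll fit the hub and yaw to these using the known geometry.

```bash
cat > fit.py <<'E'
import numpy as np
from scipy.optimize import least_squares
M={n:np.load(n+"_m.npy",allow_pickle=True).item() for n in("scene","top")}
def proj(n,P):
    m=M[n];c=m["world_to_cam"]@np.r_[P,1];return np.array([m["fx"]*c[0]/c[2]+m["cx"],m["fy"]*c[1]/c[2]+m["cy"]])
def tab(p,deg,r=.101):  # deg clockwise from top seen from behind
    a=np.radians(deg);psi=p[2];y=-r*np.sin(a)
    return np.array([p[0]-np.sin(psi)*y,p[1]+np.cos(psi)*y,.130+r*np.cos(a)])
E
python3 - <<'E'
from fit import *
ob=[("scene",-36,301.3,193.8),("scene",36,345,232.5),("scene",108,356.3,285),("top",-36,278.7,259.5),("top",36,344.7,253),("top",108,361.7,259.2),("top",-108,266.2,268.3)]
f=lambda p:np.concatenate([proj(n,tab(p,d))-[u,v] for n,d,u,v in ob])
s=least_squares(f,[.55,-.05,0]);p=s.x
print(p[:2],np.degrees(p[2]));print(f(p).reshape(-1,2).round(1))
for n in M:
    d=np.load(n+"0.npy")
    for a in(-36,36,108):
        P=tab(p,a);u,v=proj(n,P).round().astype(int);print(n,a,P.round(3),d[v,u],(M[n]["world_to_cam"]@np.r_[P,1])[2])
for n,u,v in(("top",281,172),("top",341,190)):
    m=M[n];z=np.load(n+"0.npy")[v,u];print((np.linalg.inv(m["world_to_cam"])@[(u-m["cx"])*z/m["fx"],(v-m["cy"])*z/m["fy"],z,1])[:3])
E
```

```text
[ 0.56800086 -0.03965885] 5.88009393627968
[[-0.6 -0.5]
 [-0.2  0.3]
 [ 0.1  0.7]
 [ 0.3 -0.3]
 [ 0.5 -0.4]
 [-0.6 -0.3]
 [-0.3  0. ]]
scene -36 [0.562 0.019 0.212] 0.8494809 0.8521734790820445
scene 36 [ 0.574 -0.099  0.212] 0.77927846 0.7937568754024016
scene 108 [ 0.578 -0.135  0.099] 0.8600828 0.8624972878093113
top -36 [0.562 0.019 0.212] 0.8844493 0.8883912236887914
top 36 [ 0.574 -0.099  0.212] 0.8835341 0.889496782400318
top 108 [ 0.578 -0.135  0.099] 0.99718493 1.001296549615708
[0.74996356 0.02641618 0.12627243]
[ 0.71848205 -0.09485238  0.10601551]
```

The fit is consistent to within 0.7 px and depth agrees: hub at (0.568, -0.040), yaw 5.9°. I'll approach with the gripper shut, fingers closing along the lamp's x axis, to the left of the white tab and above it.

Call:
play_rows --pt "0 0 0.03 0 0 0" --pt "0 0 0.03 0 0 0" --pt "0.02 -0.04 0.03 0 0 -0.038" --pt "0.026 -0.04 0.03 0 0 -0.038" --pt "0.026 -0.04 0 0 0 -0.038" --pt "0.026 -0.04 0 0 0 -0.038" --pt "0.026 -0.04 0 0 0 -0.038" --pt "0.026 -0.04 0 0 0 -0.038" --pt "0.026 -0.04 0 0 0 -0.038" --pt "0.026 -0.04 0 0 0 -0.038" --gripper -1

```text
clock: 1.1
tool_pos: [0.3465, 0.3917, 0.3163]
orientation: [180.0, -0.0, -70.9]
force: [0.8, 1.2, -0.5]
opening: 0.0133
gripper_force: 0.0
```

Call:
play_rows --pt "0.026 -0.04 0 0 0 -0.038" --pt "0.026 -0.04 0 0 0 -0.038" --pt "0.026 -0.04 0 0 0 0" --pt "0.026 -0.04 0 0 0 0" --pt "0.026 -0.04 0 0 0 0" --pt "0.026 -0.04 0 0 0 0" --pt "0.026 -0.04 0 0 0 0" --pt "0.026 -0.04 0 0 0 0" --pt "0 0 0 0 0 0" --pt "0 0 0 0 0 0"

```text
clock: 2.1
tool_pos: [0.5125, 0.1364, 0.3159]
orientation: [179.9, -0.0, -84.4]
force: [-0.3, 0.9, 0.4]
opening: 0.0001
gripper_force: 0.0
```

Call:
play_rows --pt "0.019 -0.028 0 0 0 0" --pt "0.019 -0.028 0 0 0 0" --pt "0.019 -0.028 0 0 0 0" --pt "0 0 -0.03 0 0 0" --pt "0 0 -0.03 0 0 0" --pt "0 0 -0.03 0 0 0" --pt "0 0 -0.022 0 0 0" --pt "0 0 0 0 0 0" --pt "0 0 0 0 0 0"

```text
clock: 3.0
tool_pos: [0.558, 0.0708, 0.2273]
orientation: [180.0, -0.0, -84.2]
force: [0.6, 0.2, -0.3]
opening: 0.0003
gripper_force: 0.0
```

Run:
```python
from plant import *
import cv2
o=get_obs();print(o["tool_pos"],o["force"])
p,d=snapshot("scene"); cv2.imwrite("pics/s1.png",cv2.resize(p[120:320,220:420],None,fx=3,fy=3,interpolation=cv2.INTER_CUBIC))
```

```text
[0.55800965 0.07084185 0.22733594] [ 0.57877638  0.24135255 -0.27026671]
```

View pics/s1.png

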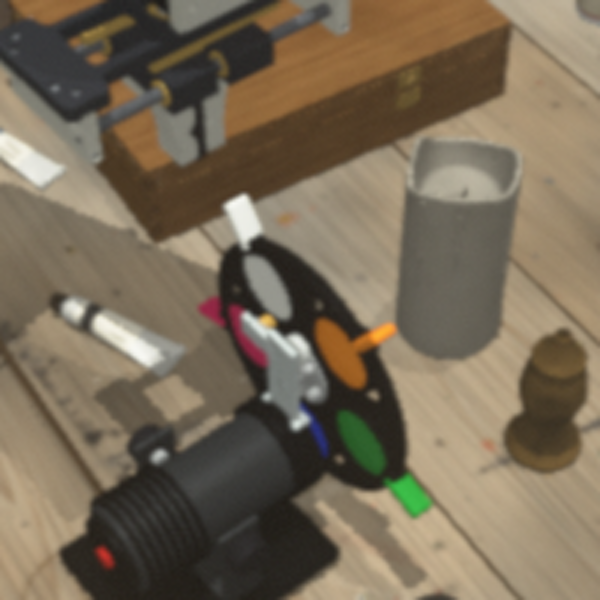

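The shut fingertips stand just left of the white tab at crop (205,150), with everything else untouched. Now a gentle push to the right with a slight rise.

Call:
play_rows --pt "0.001 -0.009 0.002 0 0 0" --pt "0.001 -0.009 0.002 0 0 0" --pt "0.001 -0.009 0.002 0 0 0" --pt "0.001 -0.009 0.002 0 0 0" --pt "0.001 -0.009 0.002 0 0 0" --pt "0.001 -0.009 0.002 0 0 0" --pt "0.001 -0.009 0.002 0 0 0" --pt "0.001 -0.009 0.002 0 0 0" --pt "0.001 -0.009 0.002 0 0 0" --pt "0.001 -0.009 0.002 0 0 0"

```text
clock: 4.05
tool_pos: [0.5661, -0.0025, 0.243]
orientation: [180.0, -0.0, -84.3]
force: [-0.2, -1.2, -0.3]
opening: 0.0004
gripper_force: 0.0
```

Call:
play_rows --pt "0.001 -0.008 0.002 0 0 0" --pt "0.001 -0.008 0.002 0 0 0" --pt "0.001 -0.008 0.002 0 0 0" --pt "0.001 -0.008 0.002 0 0 0" --pt "0.001 -0.008 0 0 0 0" --pt "0 -0.008 0 0 0 0" --pt "0 0 0 0 0 0" --pt "0 0 0 0 0 0" --pt "0 0 0 0 0 0" --pt "0 0 0 0 0 0"

```text
clock: 5.05
tool_pos: [0.5701, -0.0401, 0.2492]
orientation: [180.0, -0.0, -84.2]
force: [-0.2, 0.4, -0.8]
opening: 0.0006
gripper_force: 0.0
```

Run:
```python
from plant import *
import cv2
o=get_obs();print(o["tool_pos"],o["force"])
p,d=snapshot("scene"); cv2.imwrite("pics/s2.png",cv2.resize(p[120:320,220:420],None,fx=3,fy=3,interpolation=cv2.INTER_CUBIC))
```

```text
[ 0.57006589 -0.04010571  0.24923799] [-0.21954587  0.40045758 -0.79035607]
```

View pics/s2.png

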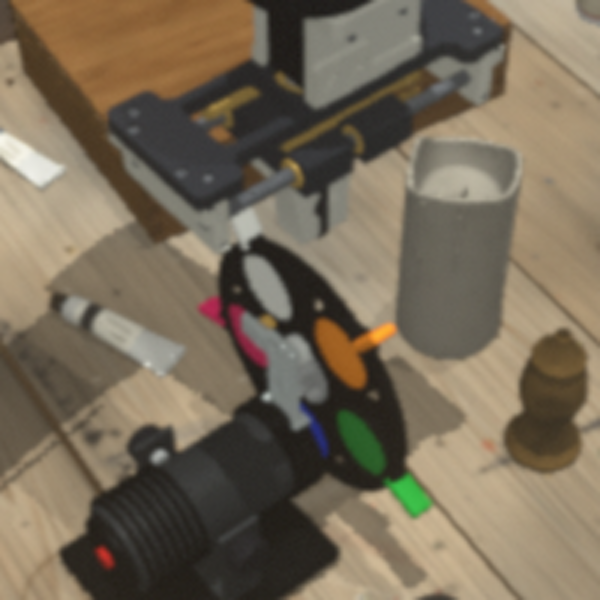

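The wheel is still at its old stop and the fingertip now appears at crop (318,238), so it passed the tab. I'll compare where the tip really is with where it should be.

Run:
```python
from plant import *
from fit import *
for n in M: print(n,[proj(n,[.570,-.040,z]).round(0).tolist() for z in(.218,.230,.249)])
p,d=snapshot("scene")
m=M["scene"];W=np.linalg.inv(m["world_to_cam"])
for u,v in((326,196),(320,196),(315,196),(332,194),(326,190),(302,196),(300,200)):
    z=d[v,u];print(u,v,(W@[(u-m["cx"])*z/m["fx"],(v-m["cy"])*z/m["fy"],z,1])[:3].round(3))
t,dt=snapshot("top");
import cv2; cv2.imwrite("pics/t2.png",cv2.resize(t[205:305,240:400],None,fx=5,fy=5,interpolation=cv2.INTER_CUBIC))
```

```text
scene [[323.0, 210.0], [323.0, 205.0], [323.0, 197.0]]
top [[312.0, 254.0], [312.0, 253.0], [312.0, 252.0]]
326 196 [ 0.567 -0.054  0.264]
320 196 [ 0.555 -0.054  0.271]
315 196 [ 0.554 -0.041  0.26 ]
332 194 [ 0.58  -0.052  0.259]
326 190 [ 0.568 -0.052  0.276]
302 196 [0.562 0.015 0.209]
300 200 [0.556 0.013 0.203]
```

View pics/t2.png

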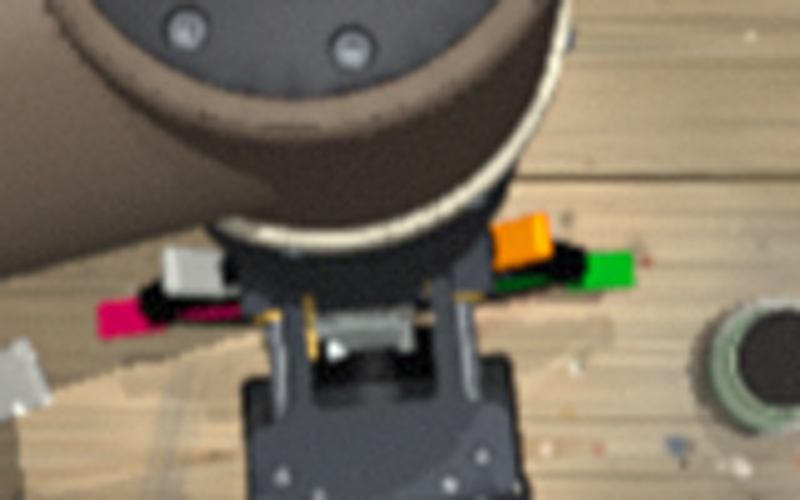

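Run:
```python
from plant import *
from fit import *
p,d=snapshot("scene");m=M["scene"];W=np.linalg.inv(m["world_to_cam"])
v,u=np.mgrid[0:480,0:640];P=np.stack([(u-m["cx"])*d/m["fx"],(v-m["cy"])*d/m["fy"],d,np.ones_like(d)],-1)@W.T
for c in range(304,344,3):
    print(c,[(r,*(P[r,c,:3]*1000).round().astype(int).tolist()) for r in range(190,210,3)])
```

```text
304 [(190, 570, 21, 214), (193, 568, 19, 210), (196, 566, 15, 207), (199, 562, 10, 206), (202, 560, 5, 203), (205, 562, 10, 190), (208, 562, 10, 182)]
307 [(190, 684, 204, 1), (193, 679, 196, 0), (196, 570, 12, 207), (199, 567, 7, 205), (202, 562, -2, 208), (205, 562, -1, 200), (208, 563, 1, 190)]
310 [(190, 691, 201, 0), (193, 686, 194, -2), (196, 681, 187, -3), (199, 676, 179, -4), (202, 565, -7, 211), (205, 564, -8, 205), (208, 562, -10, 200)]
313 [(190, 554, -36, 270), (193, 553, -37, 264), (196, 687, 182, -2), (199, 681, 174, -3), (202, 568, -11, 213), (205, 564, -17, 213), (208, 563, -18, 206)]
316 [(190, 554, -45, 278), (193, 554, -45, 271), (196, 555, -43, 262), (199, 687, 170, -3), (202, 681, 160, -1), (205, 567, -23, 217), (208, 565, -25, 211)]
319 [(190, 553, -55, 286), (193, 555, -52, 276), (196, 556, -50, 267), (199, 555, -52, 262), (202, 688, 158, -3), (205, 572, -25, 215), (208, 568, -31, 215)]
322 [(190, 560, -53, 280), (193, 560, -53, 274), (196, 559, -54, 268), (199, 560, -52, 259), (202, 695, 155, -4), (205, 687, 144, 0), (208, 570, -36, 218)]
325 [(190, 568, -49, 
[... 345 characters left out ...]
, 158, -2), (199, 716, 148, -1), (202, 710, 140, -1), (205, 705, 133, -2), (208, 701, 126, -3)]
334 [(190, 584, -51, 265), (193, 584, -51, 259), (196, 727, 152, 0), (199, 723, 147, -4), (202, 717, 137, -1), (205, 710, 127, 1), (208, 706, 122, -2)]
337 [(190, 746, 167, -3), (193, 739, 158, -1), (196, 734, 150, -2), (199, 728, 142, -2), (202, 724, 135, -4), (205, 715, 123, 2), (208, 711, 117, -1)]
340 [(190, 754, 166, -6), (193, 746, 154, -2), (196, 739, 145, -1), (199, 735, 138, -3), (202, 729, 130, -2), (205, 722, 120, 0), (208, 717, 114, -2)]
343 [(190, 758, 160, -3), (193, 752, 151, -3), (196, 745, 141, -1), (199, 741, 135, -3), (202, 734, 125, 0), (205, 729, 118, -3), (208, 723, 110, -2)]
```

The cloud shows the fingertips at z≈0.258 with the TCP at 0.249. That is about 27 mm higher than the stated 19 mm ahead of the TCP, so they passed over the tab. I'll check the clearance of the body parts before repeating it lower.

Run:
```python
from plant import *
from fit import *
print(get_obs()["tool_pos"],get_obs()["opening"])
for n in("scene","top"):
    p,d=snapshot(n);m=M[n];W=np.linalg.inv(m["world_to_cam"])
    v,u=np.mgrid[0:480,0:640];P=(np.stack([(u-m["cx"])*d/m["fx"],(v-m["cy"])*d/m["fy"],d,np.ones_like(d)],-1)@W.T)[...,:3]
    ok=(d>0)&(P[...,2]>.226)&(abs(P[...,1]+.04)<.13)&(P[...,0]>.4)&(P[...,0]<.72)
    Q=P[ok]
    for x0 in np.arange(.42,.72,.02):
        s=Q[(Q[:,0]>=x0)&(Q[:,0]<x0+.02)]
        if len(s)>5: print(n,round(x0,2),len(s),"zmin",np.sort(s[:,2])[:3].round(3),"y",s[:,1].min().round(3),s[:,1].max().round(3))
```

```text
[ 0.5700807  -0.04015405  0.24928372] 0.00035765345850336113
scene 0.46 381 zmin [0.322 0.322 0.322] y -0.088 -0.012
scene 0.48 857 zmin [0.321 0.321 0.321] y -0.091 -0.011
scene 0.5 378 zmin [0.332 0.333 0.333] y -0.088 -0.017
scene 0.52 4147 zmin [0.315 0.317 0.317] y -0.085 -0.017
scene 0.54 3766 zmin [0.258 0.258 0.258] y -0.093 -0.018
scene 0.56 2455 zmin [0.255 0.256 0.256] y -0.095 -0.026
scene 0.58 1525 zmin [0.257 0.258 0.259] y -0.093 -0.046
scene 0.6 651 zmin [0.325 0.326 0.326] y -0.079 -0.05
scene 0.62 228 zmin [0.333 0.334 0.334] y -0.076 -0.04
scene 0.64 507 zmin [0.32  0.32  0.321] y -0.074 -0.025
scene 0.66 140 zmin [0.321 0.324 0.326] y -0.073 -0.024
top 0.42 1364 zmin [0.64  0.641 0.642] y 0.061 0.09
top 0.44 930 zmin [0.639 0.64  0.642] y 0.076 0.09
top 0.46 967 zmin [0.345 0.35  0.353] y -0.09 0.09
top 0.48 1953 zmin [0.359 0.36  0.36 ] y -0.089 0.09
top 0.5 3514 zmin [0.335 0.336 0.336] y -0.086 0.09
top 0.52 6949 zmin [0.318 0.318 0.318] y -0.083 0.09
top 0.54 5091 zmin [0.341 0.342 0.343] y -0.09 0.09
top 0.56 4211 zmin [0.226 0.582 0.583] y -0.105 0.09
top 0.58 2610 zmin [0.651 0.651 0.652] y -0.088 0.074
top 0.6 1024 zmin [0.691 0.691 0.691] y -0.077 -0.006
```

The body clears the wheel easily. I'll go back left and descend 27 mm lower than before (TCP z 0.200 gives tip 0.208), then push while rising to TCP 0.222.

Call:
play_rows --pt "0 0 0.025 0 0 0" --pt "-0.004 0.035 0 0 0 0" --pt "-0.004 0.035 0 0 0 0" --pt "-0.004 0.035 0 0 0 0" --pt "-0.004 0.034 0 0 0 0" --pt "0 0 -0.03 0 0 0" --pt "0 0 -0.03 0 0 0" --pt "0 0 -0.027 0 0 0" --pt "0 0 0 0 0 0" --pt "0 0 0 0 0 0"

```text
clock: 6.35
tool_pos: [0.5575, 0.0708, 0.2001]
orientation: [180.0, -0.0, -84.2]
force: [-0.1, -0.0, 1.1]
opening: 0.0006
gripper_force: 0.0
```

Call:
play_rows --pt "0.001 -0.009 0.001 0 0 0" --pt "0.001 -0.009 0.001 0 0 0" --pt "0.001 -0.009 0.002 0 0 0" --pt "0.001 -0.009 0.002 0 0 0" --pt "0.001 -0.009 0.002 0 0 0" --pt "0.001 -0.009 0.002 0 0 0" --pt "0.001 -0.008 0.002 0 0 0" --pt "0.001 -0.008 0.002 0 0 0"

```text
clock: 7.15
tool_pos: [0.5638, 0.0142, 0.211]
orientation: [-180.0, -0.0, -84.3]
force: [0.8, 2.1, 1.6]
opening: 0.0006
gripper_force: 1.1
```

Call:
play_rows --pt "0.001 -0.008 0.002 0 0 0" --pt "0.001 -0.008 0.002 0 0 0" --pt "0.001 -0.008 0.002 0 0 0" --pt "0.001 -0.008 0.002 0 0 0" --pt "0.001 -0.008 0.002 0 0 0" --pt "0.001 -0.008 0.002 0 0 0" --pt "0 -0.008 0.001 0 0 0" --pt "0 -0.008 0 0 0 0" --pt "0 0 0 0 0 0"

```text
clock: 8.05
tool_pos: [0.5684, -0.0372, 0.2213]
orientation: [180.0, -0.0, -84.3]
force: [-0.7, -0.4, 0.6]
opening: 0.0007
gripper_force: 0.0
```

Run:
```python
from plant import *
import cv2
o=get_obs();print(o["tool_pos"],o["force"])
p,d=snapshot("scene"); cv2.imwrite("pics/s3.png",cv2.resize(p[120:320,220:420],None,fx=3,fy=3,interpolation=cv2.INTER_CUBIC))
```

```text
[ 0.56840736 -0.03715335  0.221266  ] [-0.73436304 -0.42398038  0.60569031]
```

View pics/s3.png

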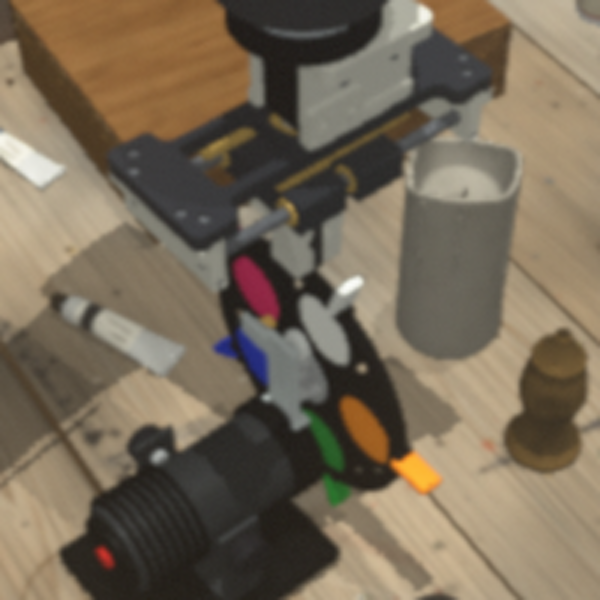

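The wheel has stepped once: white is now upper right (350,290), amber lower right (418,472), green on the lens and rose upper left. I'll repeat the push on the rose tab.

Call:
play_rows --pt "0 0 0.03 0 0 0" --pt "0 0 0.03 0 0 0" --pt "-0.004 0.034 0 0 0 0" --pt "-0.003 0.034 0 0 0 0" --pt "-0.003 0.034 0 0 0 0" --pt "-0.003 0.034 0 0 0 0" --pt "0 0 -0.03 0 0 0" --pt "0 0 -0.03 0 0 0" --pt "0 0 -0.027 0 0 0" --pt "0 0 0 0 0 0"

```text
clock: 9.1
tool_pos: [0.5562, 0.0723, 0.1967]
orientation: [179.7, -0.1, -84.3]
force: [-0.3, -0.2, 0.3]
opening: 0.0003
gripper_force: 0.0
```

Call:
play_rows --pt "0.001 -0.009 0.001 0 0 0" --pt "0.001 -0.009 0.001 0 0 0" --pt "0.001 -0.009 0.002 0 0 0" --pt "0.001 -0.009 0.002 0 0 0" --pt "0.001 -0.009 0.002 0 0 0" --pt "0.001 -0.009 0.002 0 0 0" --pt "0.001 -0.008 0.002 0 0 0" --pt "0.001 -0.008 0.002 0 0 0"

```text
clock: 9.9
tool_pos: [0.5646, 0.0159, 0.2111]
orientation: [-180.0, -0.0, -84.3]
force: [-0.4, 3.1, 1.6]
opening: 0.0004
gripper_force: 1.2
```

Call:
play_rows --pt "0.001 -0.008 0.002 0 0 0" --pt "0.001 -0.008 0.002 0 0 0" --pt "0.001 -0.008 0.002 0 0 0" --pt "0.001 -0.008 0.002 0 0 0" --pt "0.001 -0.008 0.002 0 0 0" --pt "0.001 -0.008 0.002 0 0 0" --pt "0 -0.009 0.001 0 0 0" --pt "0 -0.009 0 0 0 0" --pt "0 0 0 0 0 0"

```text
clock: 10.8
tool_pos: [0.5692, -0.0373, 0.2213]
orientation: [180.0, -0.0, -84.3]
force: [-0.5, 0.6, 0.6]
opening: 0.0003
gripper_force: 0.0
```

Call:
play_rows --pt "0 0 0.03 0 0 0" --pt "0 0 0.03 0 0 0" --pt "0 0 0.04 0 0 0" --pt "0 0 0.04 0 0 0" --pt "-0.02 0.04 0 0 0 0" --pt "-0.02 0.04 0 0 0 0" --pt "-0.02 0.04 0 0 0 0" --pt "-0.02 0.04 0 0 0 0" --pt "0 0 0 0 0 0" --pt "0 0 0 0 0 0"

```text
clock: 11.8
tool_pos: [0.505, 0.0924, 0.3335]
orientation: [-180.0, 0.0, -84.1]
force: [0.1, -0.2, 0.1]
opening: 0.0005
gripper_force: 0.0
```

Run:
```python
from plant import *
import cv2
o=get_obs();print(o["tool_pos"],o["force"])
p,d=snapshot("scene"); cv2.imwrite("pics/s4.png",cv2.resize(p[120:320,220:420],None,fx=3,fy=3,interpolation=cv2.INTER_CUBIC))
```

```text
[0.50500045 0.09242956 0.33354552] [ 0.12585873 -0.18015135  0.14952727]
```

View pics/s4.png

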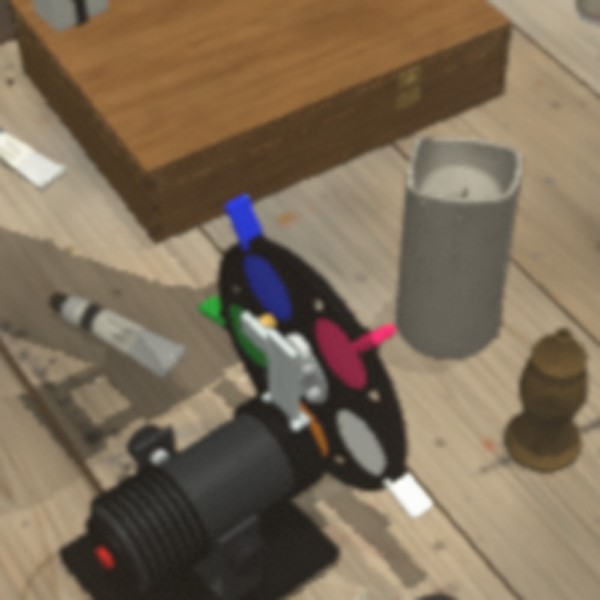

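Amber is now at the bottom on the lens (315,430), blue is upper left (243,222) and rose upper right (375,340). These are the same stop positions as at the start. The hand is clear and the still life is untouched, so I'll hand in.

```bash
python3 -c "
from plant import *
print(close_job())"
```

```text
the job is handed in; nothing more can be done
None
```

The amber filter is on the lens after two clockwise steps of the wheel; the hand is clear, nothing else on the table shows as moved, and the job is handed in (no verdict was returned).

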